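Load the long cell into the sprung holder

TASK

Take the long glass cell out of the white stand and load it upright into the long-path cell holder: tip its nose down to press the sprung carriage back, swing its tail down inside the fixed end, and leave it pushed right down flat onto the channel floor with its tail home against the fixed end and the carriage bearing on its nose. It is glass, so press and set it down gently and ease it home by hand before letting go, rather than dropping it or letting the spring shoot it back; leave everything else on the bench where it is.

Things in the scene. Friction and masses are not known exactly. Their poses are not given: they have to be found in the camera images.
- cell: long rectangular glass cell to load: 105 mm long (its y), 12.5 mm thick (x), glass 45 mm tall plus a 5 mm white cover (97 x 11.5 mm) on top; frosted sides, darker end windows; 0.10 to 0.20 kg; origin at the centre of its underside, z up. Its ends are alike: either may be the nose. Starts upright in a slot of the stand, 37 mm of glass above its top. Cracks above 50 N of contact with the holder
- short_cell: a similar glass cell, only 55 mm long (its y), in the other slot of the stand, 53 mm beside the long one; leave it in its slot; origin at the centre of its underside
- stand: fixed white plastic stand, 116 mm (x) by 130 mm (y) by 16 mm high, with two slots along its y, 53 mm apart (at x = -26.5 and +26.5 mm), each 16 mm wide and 110 mm long, their floor 8 mm above the bench; origin at the centre of its underside
- holder: fixed long-path cell holder, long axis its y; origin on its underside below the middle of the seated cell. Aluminium base plate 84 mm (x), y = -90 to 134 mm, 12 mm thick. Fixed end (see fixed_end) at -y, sprung carriage at +y, behind it a black bulkhead with the springs (y = 92.5 to 104.5 mm, 64 mm above the bench). The cell's contact forces on its parts count added up: seated, 21 N
- seat (a point): on the holder's channel floor, 20 mm above the bench: where the centre of the cell's underside must come, the cell along this frame's y (from fixed end to carriage), z up. The floor runs from y = -52.5 to +30.5 mm here (beyond, under the nose, only the base plate 8 mm lower). Two guide rails beside it, 17 mm apart inside, flare outwards and end 10 mm above it: fingers must hold the cell above them
- carriage (a joint): sprung carriage, m: 0 as found (springs out), growing as it is pressed back along the holder's +y, hard stop at 0.020. The springs push with 6 N at 0 and 0.45 N more per mm (15 N at the stop). With the cell seated it stands at 0.010; at 0 its face leaves 95 mm to the fixed end, 10 mm less than the cell's length
- carriage_face (a point): top edge of the carriage's flat vertical face, in the middle, moving with it: 52 mm above the bench (32 mm above the channel floor, 8 mm lower than the fixed end), at y = 42.5 mm of the holder when the joint is 0. The carriage is a dark steel block 56 mm wide, 12 mm thick. Its friction on the glass can hold the cell up off the floor unless it is pushed down (about 10 N)
- beaker: bystander: small glass beaker, 48 mm across, 60 mm tall; origin under its centre
- reagent: bystander: brown glass bottle, 72 mm across, 115 mm tall; origin under its centre
- vial_rack: bystander: blue rack with small vials, 60 x 130 mm, 44 mm tall; origin under its centre
- screwdriver: bystander: screwdriver lying on the bench, 190 mm long; origin under it
- syringe_case: bystander: flat dark case, 52 x 165 x 24 mm; origin under its centre
- solvent_jar: bystander: clear glass jar, 68 mm across, 85 mm tall; origin under its centre
- fixed_end (a point): top edge of the fixed end's flat vertical inner face, in the middle: a black block 50 mm wide and 16 mm thick, this edge 60 mm above the bench (40 mm above the channel floor), at y = -52.5 mm of the holder

How it is judged:
By the outcome, as a careful person would: the job done as asked, in the order asked, and still so for the second after the job is handed in, with the robot touching nothing.
It also fails if it takes over 45 s, if anything falls off the work surface, if the arm or the gripper's body presses on something with over 40 N, if the wrist force passes 120 N, or if a joint passes its speed limit or range.

ROBOT

A 6-joint arm with a two-finger parallel gripper is mounted at the origin on the work surface. World frame = base frame: x ahead of the robot, y to its left, z up, the work surface at z = 0. Lengths are in m, angles in degrees, forces in N, time in s.
With the tool pointing down it reaches from about 0.35 to 0.875 m from the base axis. Payload 4.2 kg.
Tool frame: the origin (TCP) lies at the centre of the arm's flange, where the gripper is bolted on; the fingertips stand 182 mm ahead of it and the grasp point (between the pads) lies 164 mm ahead of it (r.nose_length is the distance from the TCP to the fingertips, in m); z points along the fingers, y is the line along which they close (so a half turn about z gives the same grasp; the last joint's range is limited). The gripper opens to 87 mm and grips with 3 to 60 N. Pads are 19 mm wide; open, the fingers measure 117 mm over their backs; the gripper's body (75 mm by 190 mm) begins 51 mm behind the grasp point.
Start: joints at [-57.548, 22.042, 0.453, 0, -68.411, -14.817], TCP at [0.189, -0.596, 0.405] pointing down, gripper open.
Joint ranges: [-179.83, 179.83], [-69.29, 118.12], [-61.27, 80.66], [-181.25, 117.63], [-171.15, -9.14], [-177.46, 177.46]. Speed limits (degrees/s): [159.86, 159.86, 180, 180, 180, 180].

INTERFACE

Orientations are given as a 3x3 rotation matrix whose columns are the frame's x, y, z axes.
In Python, from station import r, vision gives the robot as it stands. The module is installed in compiled form; this text tells all that it offers.
- The arm moves only by the shell command python3 -m creep 'ROWS'. ROWS is JSON, a list of rows, each a list of 7 numbers: the opening, from -1 (shut) to 1 (fully open), then the shift along the tool's x, y, z in mm, then the turn, a rotation vector about the tool's x, y, z in degrees. A call has 1 to 8 rows; each row is the pose to reach, as a shift and turn from the pose commanded when the call began, along the tool's axes at that moment; what a row does not reach only later rows make up. A row lasts 1/12 s, in which the tool goes at most 41.7 mm and 7.16 degrees, less where a joint would pass 70% of its speed; a pose out of reach is approached as far as the arm can. A call with a gripper value outside its range is refused whole. The fingers move at their own pace and stop on an object; the grip force is fixed at half the most. Time passes only in rows, so rows that repeat a pose let the fingers close. It gives the time, the measured TCP pose, the force, the opening and the grip force at its end, in the units of the state.
- r.sense(): the state, without advancing time (a new reading comes with each control period).
- vision.capture(name): name is "scene" or "side" or "wrist"; returns (picture, depth): 384x512x3 uint8, red, green, blue; 384x512 float32, m along the optical axis (not along the pixel's ray), 0 where there is no reading.
- vision.camera_model(name): a dict with "vertical_fov" (degrees; the focal length in pixels is half the picture's height over the tangent of half this angle, whatever the lens; pixels are square), "cx", "cy" (the principal point, pixels), "extrinsics" (4x4, takes a point from camera to world coordinates); the wrist camera has in their place "mount" (4x4, takes a point from camera to tool coordinates, whose origin is the TCP and whose axes are the flange's). Camera axes: x right, y down, z forward; pixel columns grow to the right and rows downward; lengths in m; the calibration is good to about 2 mm. A picture is of the moment at which its call begins: read the wrist's pose just before it. camera_model takes no time and is no camera call.
- r.finish_job(): hands the job in; it is judged then, once.
Trained networks look in the newest picture that a camera, given by its name, has taken for a name from the list of things; names that differ only in an ending like _2 or _b are one class to them, and where a whole thing is asked for, a point or a joint stands for the part that bears it (a point fixed in the world has none). Each returns a list of dicts, best first, with "conf" (0 to 1); they miss things now and then, are a little off and sometimes report something else, mostly with a low value. They report only what shows in the picture. A call takes as long as a camera call.
- vision.find_in(camera, thing): "uv" ([column, row] in pixels, amid what is visible of it).
- vision.cut_out(camera, thing): "region" (384x512 bool, what is visible of it) and "uv" ([column, row] in pixels, amid what is visible of it).
The state is a dict: "time_s": time; "joints": joint angles; "joint_velocities": joint speeds; "effort": joint torques, N m; "tcp_pos": TCP position; "ee_rot": TCP orientation; "wrist_force": force on the tool from outside, world axes, zero at the start; "moment": the same for the moment, N m; "gripper_width": opening from 0.0 (shut) to 1.0 (fully open); "gripper_force": force on a finger pad.
Only numpy, scipy, OpenCV 4.12 (cv2) and the standard library are available. Lean on these libraries where they do the work, as an engineer would, in place of code of your own. Each camera call takes 0.05 s, during which the arm holds its last target. There are 200 camera calls.

## Working session

There is one attempt and no reset: what is moved stays moved. The work goes in short steps, Python scripts to look and compute and a shell command to move; the robot and the scene stay as the last step left them, time stands still between calls to the robot, and variables do not carry over. Pictures are saved under pics/ and viewed, at most 10 in all, crops included, and the job is handed in when it is done.

```bash
mkdir -p pics
cat > h.py <<'E'
import numpy as np, cv2
from station import r, vision
def cap(name):
    s=r.sense(); p,d=vision.capture(name); m=vision.camera_model(name)
    if 'extrinsics' in m: T=np.array(m['extrinsics'])
    else:
        W=np.eye(4);W[:3,:3]=s['ee_rot'];W[:3,3]=s['tcp_pos'];T=W@np.array(m['mount'])
    f=p.shape[0]/2/np.tan(np.radians(m['vertical_fov'])/2)
    return p,d,T,f,m['cx'],m['cy']
def cloud(c):
    p,d,T,f,cx,cy=c
    v,u=np.mgrid[:d.shape[0],:d.shape[1]]
    P=np.stack([(u-cx)/f*d,(v-cy)/f*d,d],-1)@T[:3,:3].T+T[:3,3]
    P[d<=0]=np.nan
    return P
def proj(c,X):
    p,d,T,f,cx,cy=c
    q=(np.atleast_2d(X)-T[:3,3])@T[:3,:3]
    return q[:,:2]/q[:,2:]*f+[cx,cy]
def save(n,p): cv2.imwrite('pics/'+n,p[:,:,::-1])
E
python3 - <<'E'
from h import *
np.set_printoptions(precision=3,suppress=True)
a=[]
for n in ['scene','side']:
    c=cap(n);P=cloud(c);a.append(c[0]); print(n,c[2],c[3])
    for t in ['cell','short_cell','stand','holder','carriage','fixed_end','beaker','reagent','vial_rack','screwdriver','syringe_case','solvent_jar']:
        try: o=vision.cut_out(n,t)
        except Exception as e: print(t,e);continue
        for k in o[:2]:
            Q=P[k['region']];print(t,round(k['conf'],2),np.round(k['uv']),k['region'].sum(),np.nanmedian(Q,0),np.nanpercentile(Q,3,0),np.nanpercentile(Q,97,0))
save('a.png',cv2.resize(np.vstack(a),(400,600)) if 0 else a[0]); save('b.png',a[1])
E
```

```text
scene [[-0.075  0.708 -0.702  1.239]
 [ 0.997  0.051 -0.055 -0.019]
 [-0.004 -0.704 -0.71   0.792]
 [ 0.     0.     0.     1.   ]] 392.6696445631964
cell 0.57 [185. 202.] 606 [ 0.575 -0.252  0.043] [ 0.565 -0.304  0.015] [ 0.579 -0.203  0.06 ]
cell 0.38 [353. 214.] 223 [0.582 0.182 0.042] [0.543 0.166 0.012] [0.603 0.232 0.055]
short_cell 0.62 [188. 189.] 314 [ 0.522 -0.253  0.041] [ 0.5   -0.281  0.014] [ 0.526 -0.229  0.06 ]
stand 0.79 [185. 212.] 864 [ 0.583 -0.244  0.016] [ 0.49  -0.317  0.005] [ 0.603 -0.191  0.019]
holder 0.76 [344. 212.] 2710 [0.568 0.159 0.015] [0.51  0.049 0.002] [0.623 0.251 0.063]
holder 0.54 [151. 150.] 890 [ 0.351 -0.402  0.024] [ 0.31  -0.482  0.002] [ 0.373 -0.326  0.027]
carriage 0.81 [351. 212.] 256 [0.579 0.183 0.042] [0.525 0.166 0.007] [0.6   0.229 0.055]
fixed_end 0.73 [343. 214.] 2652 [0.568 0.159 0.015] [0.51  0.051 0.003] [0.622 0.252 0.064]
beaker 0.78 [265. 204.] 376 [ 0.579 -0.044  0.041] [ 0.546 -0.063  0.009] [ 0.589 -0.026  0.061]
beaker 0.61 [344. 212.] 2625 [0.568 0.159 0.015] [0.512 0.051 0.003] [0.621 0.251 0.064]
reagent 0.89 [305. 
[... 1529 characters left out ...]
 [0.771 0.09  0.115]
reagent 0.67 [169. 201.] 885 [0.74  0.071 0.07 ] [0.719 0.039 0.01 ] [0.771 0.09  0.115]
reagent 0.3 [364. 158.] 811 [ 0.336 -0.39   0.021] [ 0.306 -0.479 -0.001] [ 0.369 -0.322  0.025]
vial_rack 0.68 [232. 153.] 817 [ 0.712 -0.203  0.025] [ 0.683 -0.267  0.002] [ 0.755 -0.151  0.044]
syringe_case 0.85 [366. 157.] 766 [ 0.336 -0.392  0.021] [ 0.306 -0.479  0.003] [ 0.367 -0.322  0.026]
syringe_case 0.62 [211. 268.] 3074 [0.551 0.173 0.015] [0.497 0.064 0.001] [0.614 0.262 0.062]
solvent_jar 0.59 [208. 267.] 2940 [0.551 0.175 0.016] [0.498 0.066 0.005] [0.609 0.261 0.062]
solvent_jar 0.58 [304. 120.] 585 [ 0.558 -0.411  0.057] [ 0.533 -0.453  0.004] [ 0.588 -0.398  0.086]
```

View pics/a.png

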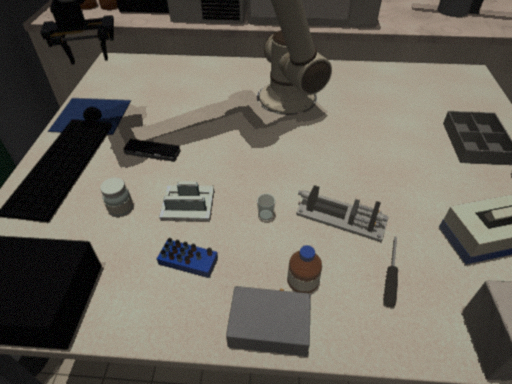

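View pics/b.png

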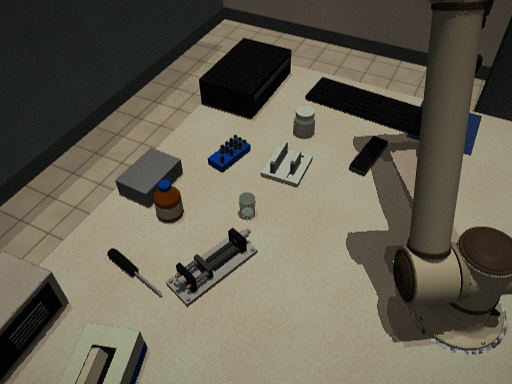

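The scene picture shows the stand at (187,205). The long cell is in the slot nearer the camera at (185,202), with the short cell at (188,189). The holder is at (342,212), with its fixed end at (314,195), carriage at (353,212) and bulkhead at (376,218). The side picture agrees. Next I'll look from the wrist camera.

Run:
```python
from h import *
np.set_printoptions(precision=4,suppress=True)
s=r.sense(); print(s['tcp_pos'],s['ee_rot'],s['wrist_force'],r.nose_length,s['gripper_width'])
m=vision.camera_model('wrist'); print(m)
R=np.array(s['ee_rot'])
for n,p in [('stand',[0.548,-0.253,0.40]),('holder',[0.56,0.155,0.40])]:
    print(n,R.T@(np.array(p)-s['tcp_pos'])*1000)
# rough yaws: stand/cell from scene cloud
for cam in ['scene','side']:
    c=cap(cam);P=cloud(c)
    for t,zlo,zhi in [('cell',.05,.07),('holder',.008,.0155)]:
        o=vision.cut_out(cam,t)[0]; Q=P[o['region']];Q=Q[(Q[:,2]>zlo)&(Q[:,2]<zhi)]
        rect=cv2.minAreaRect((Q[:,:2]*1000).astype(np.float32)); print(cam,t,rect)
```

```text
[ 0.1894 -0.5956  0.4047] [[-0.953  -0.303  -0.    ]
 [-0.303   0.953   0.    ]
 [ 0.      0.0001 -1.    ]] [0.2374 0.0836 0.4343] 0.1822 0.997362593569318
{'vertical_fov': 69.84614769743614, 'cx': 252.17822985852425, 'cy': 193.25480772581483, 'mount': array([[-0.0006, -0.9625, -0.2712,  0.0737],
       [ 1.    , -0.001 ,  0.001 , -0.0005],
       [-0.0012, -0.2712,  0.9625,  0.0209],
       [ 0.    ,  0.    ,  0.    ,  1.    ]])}
stand [-445.5571  217.8247    4.7329]
holder [-580.6203  603.0077    4.7514]
scene cell ((572.5053100585938, -254.5462188720703), (14.047781944274902, 105.11711883544922), 4.346197605133057)
scene holder ((558.3717041015625, 155.31655883789062), (221.9981689453125, 87.30635833740234), 71.06752014160156)
side cell ((568.4069213867188, -247.65113830566406), (11.581448554992676, 97.50804138183594), 4.290607929229736)
side holder ((544.1696166992188, -253.17669677734375), (118.08110809326172, 139.2008819580078), 3.502641439437866)
```

```bash
python3 -m creep '[[-0.1,-469,211,5,0,0,-76.7],[-0.1,-469,211,5,0,0,-76.7],[-0.1,-469,211,5,0,0,-76.7],[-0.1,-469,211,5,0,0,-76.7],[-0.1,-469,211,5,0,0,-76.7],[-0.1,-469,211,5,0,0,-76.7],[-0.1,-469,211,5,0,0,-76.7],[-0.1,-469,211,5,0,0,-76.7]]'
cat > rel.py <<'E'
# rel.py x y z yaw(deg of tool x) [tilt deg about tool y]: shift in tool mm and rotvec deg from the current pose to this TCP pose
import sys; from h import *
from scipy.spatial.transform import Rotation as Ro
def target(p,yaw,tilt=0):
    a=np.radians(yaw); x=[np.cos(a),np.sin(a),0]; z=[0,0,-1]
    R=np.stack([x,np.cross(z,x),z],1)
    return np.array(p),R@Ro.from_euler('y',tilt,degrees=True).as_matrix()
def rel(p,Rt):
    s=r.sense();R=np.array(s['ee_rot'])
    return np.round(R.T@(p-s['tcp_pos'])*1000,1),np.round(np.degrees(Ro.from_matrix(R.T@Rt).as_rotvec()),2)
if __name__=='__main__':
    v=list(map(float,sys.argv[1:])); print(*rel(*target(v[:3],*v[3:])))
E
python3 rel.py .572 -.252 .40 274.3
```

```text
time_s: 2.27
tcp_pos: [0.4388, -0.3715, 0.4019]
ee_rot: [[-0.254, -0.967, 0.001], [-0.967, 0.254, -0.0], [0.0, -0.001, -1.0]]
wrist_force: [0.3, -0.6, -0.4]
gripper_width: 0.496
gripper_force: 0.0
[-149.4  -98.5    1.9] [ -0.03  -0.02 -19.01]
```

```bash
python3 -m creep '[[-0.1,-149.4,-98.5,2,0,0,-19],[-0.1,-149.4,-98.5,2,0,0,-19],[-0.1,-149.4,-98.5,2,0,0,-19],[-0.1,-149.4,-98.5,2,0,0,-19],[-0.1,-149.4,-98.5,2,0,0,-19],[-0.1,-149.4,-98.5,2,0,0,-19],[-0.1,-149.4,-98.5,2,0,0,-19]]'
python3 - <<'E'
from h import *
np.set_printoptions(precision=4,suppress=True)
print(r.sense()['joints'])
c=cap('wrist');P=cloud(c);save('c.png',c[0]);np.savez('c.npz',p=c[0],d=c[1],T=c[2],f=c[3],cx=c[4],cy=c[5])
for t in ['cell','short_cell','stand']:
  for o in vision.cut_out('wrist',t)[:2]:
    Q=P[o['region']];Q=Q[np.isfinite(Q[:,0])]
    print(t,o['conf'],o['uv'],np.percentile(Q,[2,50,98],axis=0).tolist())
    if t!='stand':
        for lo,hi in [(.050,.07)]:
            q=Q[(Q[:,2]>lo)&(Q[:,2]<hi)]
            print(len(q),cv2.minAreaRect((q[:,:2]*1000).astype(np.float32)),q.mean(0),q[:,2].max())
E
```

```text
time_s: 2.85
tcp_pos: [0.5719, -0.2541, 0.3991]
ee_rot: [[0.07, -0.998, -0.001], [-0.998, -0.07, 0.0], [-0.0, 0.001, -1.0]]
wrist_force: [-0.8, -0.1, 0.0]
gripper_width: 0.451
gripper_force: 0.0
[ -9.1571  22.3428   0.0874   0.0041 -67.8058  13.1568]
short_cell 0.9 [292.7, 175.8] [[0.512452498780374, -0.284170205604169, 0.010094218250438252], [0.521562069561028, -0.25975339450580787, 0.05594984946069076], [0.525720555680623, -0.2299773464702289, 0.05840103401297372]]
471 ((518.4827880859375, -257.0218505859375), (12.756023406982422, 54.926918029785156), 2.794062614440918) [ 0.5191 -0.2582  0.0562] 0.05960519221476568
stand 0.55 [271.8, 166.2] [[0.48849005617283386, -0.3193535187322842, 0.0065851867018675994], [0.5437784472051432, -0.264163927723442, 0.015238698685320018], [0.6010339914278742, -0.19399577455089076, 0.016909822851442602]]
```

View pics/c.png

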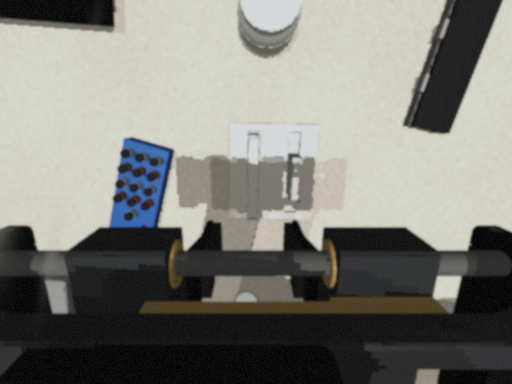

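The wrist picture shows the long cell at about (253,175), rows 132 to 218, and the short cell at (293,175). I'll segment the long cell by height.

Run:
```python
from h import *
from rel import *
z=np.load('c.npz');c=[z[k] for k in ['p','d','T','f','cx','cy']];P=cloud(c)
for x0,x1 in [(.55,.59),(.50,.54)]:
    m=(P[...,0]>x0)&(P[...,0]<x1)&(P[...,1]>-.33)&(P[...,1]<-.18)
    for lo in (.045,.052):
        q=P[m&(P[...,2]>lo)&(P[...,2]<.07)]
        vv=np.argwhere(m&(P[...,2]>lo)&(P[...,2]<.07)); 
        if len(q): print(lo,len(q),cv2.minAreaRect((q[:,:2]*1000).astype(np.float32)),vv.min(0),vv.max(0),np.percentile(q[:,2],[5,50,95]))
m=(P[...,2]>.013)&(P[...,2]<.019)&(abs(P[...,0]-.545)<.08)&(abs(P[...,1]+.25)<.09)
q=P[m];print(cv2.minAreaRect((q[:,:2]*1000).astype(np.float32)))
```

```text
0.045 865 ((571.3946533203125, -254.4924774169922), (12.696959495544434, 104.77083587646484), 2.882340431213379) [135 247] [219 259] [0.05204476 0.0571512  0.05834449]
0.052 825 ((571.4600830078125, -254.70249938964844), (12.612162590026855, 104.34040069580078), 2.9019978046417236) [135 247] [219 259] [0.05284289 0.05719446 0.05835587]
0.045 509 ((518.4827880859375, -257.0218505859375), (12.756023406982422, 54.926918029785156), 2.794062614440918) [157 290] [201 303] [0.0484976  0.05694617 0.05828292]
0.052 431 ((518.6239624023438, -256.92108154296875), (12.61303424835205, 53.893707275390625), 2.558159112930298) [158 290] [201 303] [0.0524621  0.05715888 0.05832193]
((544.3143920898438, -255.64125061035156), (115.44445037841797, 130.02708435058594), 2.759822368621826)
```

```bash
python3 rel.py .5714 -.2546 .204 272.8
```

```text
[ -1.   -0.9 195.8] [-0.   -0.    1.02]
```

```bash
python3 -m creep '[[-0.1,-1,-1,40,0,0,1],[-0.1,-1,-1,80,0,0,1],[-0.1,-1,-1,120,0,0,1],[-0.1,-1,-1,150,0,0,1],[-0.1,-1,-1,170,0,0,1],[-0.1,-1,-1,170,0,0,1]]'; python3 rel.py .5714 -.2546 .204 272.8
```

```text
time_s: 3.55
tcp_pos: [0.5699, -0.2541, 0.2246]
ee_rot: [[0.048, -0.999, -0.01], [-0.999, -0.048, 0.003], [-0.003, 0.01, -1.0]]
wrist_force: [-0.8, -0.5, -0.6]
gripper_width: 0.454
gripper_force: 0.0
[ 0.6 -1.7 20.6] [ 0.56  0.18 -0.04]
```

```bash
python3 -m creep '[[-0.1,0,-1,7,0,0,0],[-0.1,0,-1,14,0,0,0],[-0.1,0,-1,20,0,0,0],[-0.1,0,-1,20,0,0,0]]'; python3 rel.py .5714 -.2546 .204 272.8
```

```text
time_s: 3.88
tcp_pos: [0.5733, -0.2535, 0.2095]
ee_rot: [[0.051, -0.999, 0.0], [-0.999, -0.051, 0.0], [-0.0, -0.0, -1.0]]
wrist_force: [-0.7, -0.0, 0.5]
gripper_width: 0.454
gripper_force: 0.0
[1.  2.  5.5] [-0.    0.01  0.1 ]
```

```bash
python3 -m creep '[[-0.1,1,2,5,0,0,0],[-0.1,1,2,5,0,0,0],[-0.1,1,2,5,0,0,0]]'; python3 rel.py .5714 -.2546 .204 272.8
```

```text
time_s: 4.13
tcp_pos: [0.5715, -0.2546, 0.2048]
ee_rot: [[0.051, -0.999, 0.0], [-0.999, -0.051, -0.0], [0.0, -0.0, -1.0]]
wrist_force: [-0.1, 0.5, -0.5]
gripper_width: 0.449
gripper_force: 0.0
[0.  0.1 0.8] [-0.02 -0.    0.13]
```

Close, then check forces.

```bash
python3 -m creep '[[-0.5,0,0,0.5,0,0,0],[-0.7,0,0,0.5,0,0,0],[-1,0,0,0.5,0,0,0],[-1,0,0,0.5,0,0,0],[-1,0,0,0.5,0,0,0],[-1,0,0,0.5,0,0,0]]'; python3 -m creep '[[-1,0,0,-5,0,0,0],[-1,0,0,-15,0,0,0],[-1,0,0,-35,0,0,0],[-1,0,0,-65,0,0,0],[-1,0,0,-100,0,0,0],[-1,0,0,-130,0,0,0],[-1,0,0,-140,0,0,0],[-1,0,0,-140,0,0,0]]'; python3 rel.py .5513 .1345 .40 251.07
```

```text
time_s: 4.63
tcp_pos: [0.5716, -0.2545, 0.2041]
ee_rot: [[0.051, -0.999, -0.0], [-0.999, -0.051, 0.0], [-0.0, 0.0, -1.0]]
wrist_force: [0.3, 0.6, 0.2]
gripper_width: 0.14
gripper_force: 30.0
time_s: 5.3
tcp_pos: [0.572, -0.2547, 0.3486]
ee_rot: [[0.051, -0.999, 0.008], [-0.999, -0.051, -0.002], [0.002, -0.008, -1.0]]
wrist_force: [-0.3, -0.5, -1.0]
gripper_width: 0.143
gripper_force: 30.0
[-3.896e+02  2.000e-01 -5.230e+01] [-0.49 -0.05 21.88]
```

```bash
python3 rel.py .587 .2386 .40 251.07
```

```text
[-491.7  -40.8  -52.3] [-0.49 -0.05 21.88]
```

```bash
python3 -m creep '[[-1,-20,-2,-20,0,0,2],[-1,-60,-5,-40,0,0,6],[-1,-100,-9,-50,0,0,11],[-1,-140,-12,-52,0,0,16],[-1,-180,-15,-52,0,0,21.9],[-1,-220,-18,-52,0,0,21.9],[-1,-260,-21,-52,0,0,21.9],[-1,-300,-25,-52,0,0,21.9]]';  python3 rel.py .587 .2386 .40 251.07
```

```text
time_s: 5.97
tcp_pos: [0.5802, 0.0482, 0.3941]
ee_rot: [[-0.325, -0.946, -0.004], [-0.946, 0.325, -0.0], [0.002, 0.003, -1.0]]
wrist_force: [0.7, 0.6, -0.9]
gripper_width: 0.14
gripper_force: 30.0
[-182.2   55.6   -6. ] [ 0.19 -0.09 -0.05]
```

```bash
python3 -m creep '[[-1,-40,12,-6,0,0,0],[-1,-80,24,-6,0,0,0],[-1,-120,36,-6,0,0,0],[-1,-150,48,-6,0,0,0],[-1,-175,56,-6,0,0,0],[-1,-182,56,-6,0,0,0],[-1,-182,56,-6,0,0,0],[-1,-182,56,-6,0,0,0]]'
python3 - <<'E'
from h import *
c=cap('wrist');P=cloud(c);save('d.png',c[0]);np.savez('d.npz',p=c[0],d=c[1],T=c[2],f=c[3],cx=c[4],cy=c[5])
for t in ['fixed_end','carriage','holder']:
  for o in vision.cut_out('wrist',t)[:1]:
    Q=P[o['region']];Q=Q[np.isfinite(Q[:,0])];print(t,o['conf'],o['uv'],np.round(np.percentile(Q,[2,50,98],axis=0),4).tolist())
E
```

```text
time_s: 6.63
tcp_pos: [0.5872, 0.2365, 0.4002]
ee_rot: [[-0.325, -0.946, -0.003], [-0.946, 0.325, -0.002], [0.003, 0.002, -1.0]]
wrist_force: [-0.7, -0.2, -0.4]
gripper_width: 0.137
gripper_force: 30.0
fixed_end 0.58 [252.9, 85.9] [[0.4954, 0.0509, 0.0098], [0.5518, 0.1326, 0.0125], [0.6177, 0.2494, 0.0623]]
carriage 0.93 [249.5, 131.4] [[0.5426, 0.1679, 0.0123], [0.5696, 0.1834, 0.0505], [0.6064, 0.2341, 0.0525]]
holder 0.62 [250.9, 89.2] [[0.4949, 0.0499, 0.0096], [0.5519, 0.1326, 0.0125], [0.6182, 0.2499, 0.0625]]
```

View pics/d.png

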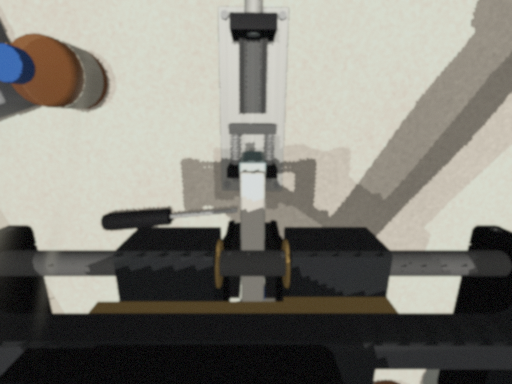

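The picture shows the fixed end at (253,25), the channel between rails at rows 40 to 112, and the carriage at (253,130). The bulkhead is at (250,170), and the held cell hangs vertically over it at (253,185). Now I'll fit the holder frame.

Run:
```python
from h import *
np.set_printoptions(precision=2,suppress=True)
z=np.load('d.npz');c=[z[k] for k in ['p','d','T','f','cx','cy']];P=cloud(c)
near=(np.hypot(P[...,0]-.56,P[...,1]-.155)<.14)
q=P[near&(P[...,2]>.009)&(P[...,2]<.015)];
from scipy.spatial import cKDTree
rect=cv2.minAreaRect((q[:,:2]*1000).astype(np.float32));print('plate',rect)
o0=np.array([.5513,.1345]);
def rep(ang):
    h=np.radians(ang);ey=np.array([np.cos(h),np.sin(h)]);ex=np.array([ey[1],-ey[0]])
    D=P[...,:2]-o0;X=D@ex*1000;Y=D@ey*1000;Z=P[...,2]*1000
    for n,z0,z1,y0,y1 in [('fixed',56,64,-85,-40),('carr',48,56,30,75),('bulk',60,68,80,112),('rail',27,34,-45,25)]:
        m=(Z>z0)&(Z<z1)&(Y>y0)&(Y<y1)&(abs(X)<45)
        x,y=X[m],Y[m];print(n,m.sum(),'x',np.percentile(x,[1,99]),'mid',np.percentile(x,[1,99]).mean(),'y',np.percentile(y,[1,5,50,95,99]),'z',np.median(Z[m]))
        if n=='rail': print('  L',np.percentile(x[x<0],[1,50,99]),'R',np.percentile(x[x>0],[1,50,99]))
        if n in('fixed','carr'):
            r_=cv2.minAreaRect(np.stack([x,y],1).astype(np.float32));print('   rect',r_)
    # plate edges per y-strip
    for y0 in range(-80,81,20):
        m=(Z>9)&(Z<15)&(abs(Y-y0)<8)&(abs(X)<60); print(y0,np.percentile(X[m],[0.5,99.5]),np.percentile(X[m],[.5,99.5]).mean())
rep(71.07)
```

```text
plate ((562.6456298828125, 167.25274658203125), (249.97494506835938, 84.01272583007812), 70.49998474121094)
fixed 869 x [-25.14  23.25] mid -0.9435804927520302 y [-69.05 -67.93 -60.59 -53.3  -52.87] z 59.01138504352016
   rect ((-1.0313796997070312, -60.88885498046875), (16.657947540283203, 48.8701286315918), 88.93660736083984)
carr 521 x [-27.14  27.45] mid 0.1582605642764925 y [42.3  42.34 47.97 53.68 53.74] z 51.25056750363943
   rect ((0.11697006225585938, 48.02756881713867), (11.451874732971191, 54.994476318359375), 89.95573425292969)
bulk 258 x [-28.5   30.15] mid 0.8267915251461577 y [ 91.74  92.    97.57 102.71 103.86] z 63.124624976127365
rail 526 x [-16.84  16.1 ] mid -0.36981609111679603 y [-44.29 -41.68 -12.1   20.52  23.96] z 28.74664623383158
  L [-16.88 -14.47 -11.29] R [10.05 13.64 16.14]
-80 [-42.41  40.96] -0.7286429585896208
-60 [-42.77  40.23] -1.2710026221724888
-40 [-42.33  40.95] -0.6904243397983905
-20 [-41.73  41.38] -0.17126969708527895
0 [-42.06  40.95] -0.5565453927611692
20 [-41.67  41.75] 0.04036646826487811
40 [-40.82  41.02] 0.09870332194140019
60 [-41.47  41.66] 0.09504026632302498
80 [-40.85  42.27] 0.7127251946550821
```

Run:
```python
from h import *
np.set_printoptions(precision=2,suppress=True)
z=np.load('d.npz');c=[z[k] for k in ['p','d','T','f','cx','cy']];P=cloud(c)
m_=np.array(vision.camera_model('wrist')['mount']); W=c[2]@np.linalg.inv(m_)
L=(P-W[:3,3])@W[:3,:3]*1000
m=(L[...,2]>120)&(L[...,2]<205)&(abs(L[...,1])<15)&(L[...,0]>8)&(L[...,0]<70)
v=np.argwhere(m);print(v.min(0),v.max(0))
q=L[m];
for z0 in range(140,204,6):
    k=q[abs(q[:,2]-z0)<3]
    if len(k)>3: print(z0,len(k),'x',np.percentile(k[:,0],[2,50,98]),'y',np.percentile(k[:,1],[2,50,98]))
k=q[(q[:,2]<152)]
print(np.polyfit(k[:,0],k[:,2],1) if len(k)>5 else 0)
```

```text
[151 224] [281 282]
140 15 x [10.88 11.25 11.67] y [-14.36  10.56  12.95]
146 2010 x [ 9.26 28.18 48.35] y [-11.43  -0.67  10.03]
152 485 x [ 9.1  48.86 52.89] y [-13.73  -0.19  13.9 ]
158 215 x [ 9.02 10.76 53.15] y [-14.55   0.32  14.57]
164 161 x [ 8.99 10.75 53.12] y [-14.55  -0.15  14.05]
170 157 x [ 9.02 10.88 53.03] y [-14.58   0.41  14.03]
176 121 x [ 9.04 10.73 53.1 ] y [-14.38  -0.12  14.14]
182 92 x [ 9.07 10.92 53.01] y [-14.4   -0.1   14.16]
188 24 x [52.56 52.9  53.01] y [-6.49 -0.38  5.63]
194 20 x [52.54 52.89 53.08] y [-5.7  -0.37  5.31]
[  0.04 146.01]
```

```bash
cat > g.py <<'E'
# g.py "yn,zn,th" ... : nose-bottom-corner waypoints in the holder frame (mm, mm above floor, deg nose down) -> tool shift/turn from the current pose; prints present state too
import sys; from rel import *
np.set_printoptions(precision=2,suppress=True)
O=np.array([.5508,.1342,.020]); YAW=70.45; OFF=np.array([.4,-.4,196])/1000
a=np.radians(YAW); ey=np.array([np.cos(a),np.sin(a),0]); ez=np.array([0,0,1.]); ex=np.cross(ey,ez)
def pose(yn,zn,th):
    t=np.radians(th); _,R=target([0,0,0],YAW+180,th)
    c=O+(ey*(yn-52.5*np.cos(t))+ez*(zn+52.5*np.sin(t)))/1000
    return c-R@OFF,R
def now():
    s=r.sense();R=np.array(s['ee_rot']);c=np.array(s['tcp_pos'])+R@OFF
    d=-R[:,0]; th=-np.degrees(np.arcsin(d[2])); n=c+d*.0525-O; t=c-d*.0525-O
    print('nose y,z',np.array([n@ey,n[2]])*1e3,'tail y,z',np.array([t@ey,t[2]])*1e3,'th %.2f x %.2f t %.2f'%(th,(c-O)@ex*1e3,s['time_s']))
    f=np.array(s['wrist_force']);print('F x,y,z holder',f@ex,f@ey,f[2],'Mx %.2f'%(np.array(s['moment'])@ex),'w',s['gripper_width'])
if __name__=='__main__':
    now()
    for w in sys.argv[1:]: print(w,*rel(*pose(*map(float,w.split(',')))))
E
python3 g.py 36,60,13 36,25,13
```

```text
nose y,z [159.5  185.84] tail y,z [ 54.5 185.9] th 0.03 x 1.04 t 6.83
F x,y,z holder 1.529520621858378 -0.11268385926738933 -0.2201952927377817 Mx 0.01 w 0.1391557516164918
36,60,13 [ 78.1   1.7 119.2] [-0.03 12.97  0.48]
36,25,13 [ 78.1   1.7 154.2] [-0.03 12.97  0.48]
```

```bash
python3 -m creep '[[-1,30,1,0,0,5,0.5],[-1,60,1.7,20,0,10,0.5],[-1,78,1.7,50,0,13,0.5],[-1,78,1.7,85,0,13,0.5],[-1,78,1.7,110,0,13,0.5],[-1,78,1.7,119,0,13,0.5],[-1,78,1.7,119,0,13,0.5]]'; python3 g.py 38,40,13 38,20,13
```

```text
time_s: 7.42
tcp_pos: [0.56, 0.1623, 0.281]
ee_rot: [[-0.325, -0.942, -0.078], [-0.918, 0.335, -0.215], [0.228, 0.002, -0.974]]
wrist_force: [0.4, 0.4, -0.4]
gripper_width: 0.139
gripper_force: 30.0
nose y,z [35.52 58.32] tail y,z [-66.7   82.31] th 13.21 x -0.69 t 7.42
F x,y,z holder 0.21586562917165097 0.450130786408802 -0.37503756960714846 Mx 0.57 w 0.1394054766636769
38,40,13 [-5.9 -0.3 17.5] [ 0.11 -0.21  0.03]
38,20,13 [-10.5  -0.4  36.9] [ 0.11 -0.21  0.03]
```

```bash
python3 -m creep '[[-1,-3,0,10,0,0,0],[-1,-6,0,20,0,0,0],[-1,-8,0,28,0,0,0],[-1,-9,0,33,0,0,0],[-1,-9.5,0,33,0,0,0],[-1,-9.5,0,33,0,0,0]]'; python3 g.py 38,20,13
python3 - <<'E'
from h import *
c=cap('wrist');save('e.png',c[0][:300]);np.savez('e.npz',p=c[0],d=c[1],T=c[2],f=c[3],cx=c[4],cy=c[5])
E
```

```text
time_s: 7.92
tcp_pos: [0.5612, 0.1654, 0.2487]
ee_rot: [[-0.325, -0.943, -0.074], [-0.919, 0.333, -0.213], [0.225, -0.001, -0.974]]
wrist_force: [0.5, -0.5, -0.6]
gripper_width: 0.142
gripper_force: 30.0
nose y,z [39.48 25.97] tail y,z [-62.82  49.61] th 13.01 x 0.03 t 7.92
F x,y,z holder 0.6382356607749988 -0.28123154619132673 -0.638301801890771 Mx 0.55 w 0.14218036591897912
38,20,13 [ 0.1 -0.2  6.2] [-0.08 -0.01  0.09]
```

View pics/e.png

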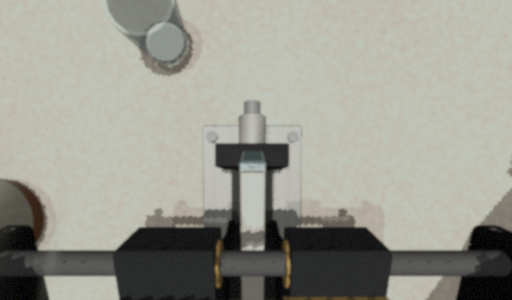

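The cell tail at (253,160) sits over the fixed end, which spans columns 216 to 289, so it is laterally centred. A quick numeric check follows.

Run:
```python
from h import *
import g
z=np.load('e.npz');c=[z[k] for k in ['p','d','T','f','cx','cy']];P=cloud(c)-g.O
X,Y,Z=P@g.ex*1e3,P@g.ey*1e3,P[...,2]*1e3
m=(Z>36)&(Z<43)&(Y<-45)&(Y>-80)&(abs(X)<35)&(abs(X)>9)
print('fixed',m.sum(),np.percentile(X[m],[1,99]),np.percentile(Y[m],[1,50,99]),np.median(Z[m]))
for s in (-1,1):
    k=m&(X*s>9);print(s,np.percentile(Y[k],[2,98]))
m=(Z>45)&(Z<110)&(abs(X)<12)&(Y<-30)&(Y>-75)
print('cell',m.sum())
for z0 in range(48,104,6):
    k=m&(abs(Z-z0)<3)
    if k.sum()>3:print(z0,k.sum(),'Y',np.percentile(Y[k],[2,50,98]),'X',np.percentile(X[k],[2,98]))
```

```text
fixed 1126 [-23.82  25.34] [-68.89 -60.76 -52.98] 39.084140565341194
-1 [-68.12 -53.37]
1 [-68.88 -53.36]
cell 1439
54 28 Y [-62.15 -62.01 -60.98] X [-5.47  5.6 ]
60 28 Y [-60.95 -59.97 -59.88] X [-5.93  5.42]
66 27 Y [-59.16 -58.91 -58.11] X [-6.02  6.12]
72 42 Y [-58.04 -57.19 -56.47] X [-6.27  5.98]
78 37 Y [-56.4  -56.16 -55.42] X [-5.75  5.85]
84 42 Y [-55.41 -54.66 -53.88] X [-5.97  6.34]
90 428 Y [-53.9  -49.29 -30.41] X [-6.12  6.15]
96 805 Y [-49.67 -40.67 -31.04] X [-5.41  5.51]
```

```bash
python3 -m creep '[[-1,2,-0.3,2,0,0,0],[-1,2,-0.3,4,0,0,0],[-1,2,-0.3,6,0,0,0],[-1,2,-0.3,6,0,0,0]]'; python3 g.py 37.5,20,13 45,20,13 52.5,20,13
```

```text
time_s: 8.3
tcp_pos: [0.5601, 0.1617, 0.243]
ee_rot: [[-0.325, -0.943, -0.075], [-0.918, 0.334, -0.213], [0.225, -0.001, -0.974]]
wrist_force: [0.4, -0.3, -1.5]
gripper_width: 0.139
gripper_force: 30.0
nose y,z [35.66 20.32] tail y,z [-66.64  43.98] th 13.02 x 0.08 t 8.30
F x,y,z holder 0.48233026766669695 -0.10255269108931309 -1.518168944442236 Mx 0.50 w 0.13936138269252465
37.5,20,13 [-1.8 -0.1 -0.1] [-0.05 -0.02  0.06]
45,20,13 [-9.1 -0.1 -1.8] [-0.05 -0.02  0.06]
52.5,20,13 [-16.4  -0.1  -3.5] [-0.05 -0.02  0.06]
```

Push the carriage back gently, half way first.

```bash
python3 -m creep '[[-1,-2,0,-0.3,0,0,0],[-1,-4,0,-0.7,0,0,0],[-1,-6,0,-1,0,0,0],[-1,-7.5,0,-1.5,0,0,0],[-1,-9,0,-1.8,0,0,0],[-1,-11,0,-2.3,0,0,0],[-1,-11,0,-2.3,0,0,0]]'; python3 g.py 47,20,13 52.5,20,13
```

```text
time_s: 8.88
tcp_pos: [0.5635, 0.1709, 0.2431]
ee_rot: [[-0.325, -0.942, -0.079], [-0.917, 0.334, -0.218], [0.232, 0.001, -0.973]]
wrist_force: [0.0, -8.4, 2.0]
gripper_width: 0.144
gripper_force: 30.0
nose y,z [44.08 20.37] tail y,z [-58.07  44.7 ] th 13.40 x -0.14 t 8.88
F x,y,z holder 2.843614140058041 -7.914219353710028 2.02975621666203 Mx -1.98 w 0.14356636789338303
47,20,13 [-1.6  0.1  0. ] [ 0.07 -0.4   0.03]
52.5,20,13 [-6.9  0.1 -1.2] [ 0.07 -0.4   0.03]
```

```bash
python3 -m creep '[[-1,-1.5,0,-0.2,0,-0.2,0],[-1,-3,0,-0.5,0,-0.3,0],[-1,-4.5,0,-0.8,0,-0.4,0],[-1,-6,0,-1,0,-0.4,0],[-1,-7.5,0,-1.3,0,-0.4,0],[-1,-8.5,0,-1.5,0,-0.4,0],[-1,-8.5,0,-1.5,0,-0.4,0]]'; python3 g.py 52.5,20,13
python3 - <<'E'
from h import *
import g
c=cap('wrist');save('f.png',c[0]);P=cloud(c)-g.O
X,Y,Z=P@g.ex*1e3,P@g.ey*1e3,P[...,2]*1e3
m=(Z>36)&(Z<43)&(Y<-45)&(Y>-80)&(abs(X)<35)&(abs(X)>9)
print('fixed',m.sum(),np.percentile(X[m],[1,99]),np.percentile(Y[m],[1,50,99]))
m=(Z>43)&(Z<110)&(abs(X)<8)&(Y<-30)&(Y>-75)
k=m&(Z>43)&(Z<82); print('face fit dY/dZ deg',[np.degrees(np.arctan(np.polyfit(Z[k],Y[k],1)[0])),np.polyval(np.polyfit(Z[k],Y[k],1),[43,60,80])],k.sum(),Z[k].min())
E
```

```text
time_s: 9.47
tcp_pos: [0.5661, 0.1778, 0.2429]
ee_rot: [[-0.326, -0.942, -0.079], [-0.917, 0.335, -0.214], [0.228, 0.002, -0.974]]
wrist_force: [-0.7, -12.8, 3.6]
gripper_width: 0.144
gripper_force: 30.0
nose y,z [52.14 20.2 ] tail y,z [-50.09  44.18] th 13.20 x -0.28 t 9.47
F x,y,z holder 3.56898936015339 -12.272242496970346 3.648064851536829 Mx -3.17 w 0.1440631006483512
52.5,20,13 [0.3 0.2 0.3] [ 0.14 -0.2   0.  ]
fixed 1221 [-24.16  24.68] [-68.33 -60.52 -52.86]
face fit dY/dZ deg [np.float64(13.1432052038351), array([-50.24, -46.27, -41.6 ])] 210 44.05596692265175
```

```bash
python3 g.py 53,18,11.5 53.7,16,10 54.2,13,8.5 54.4,11,7
```

```text
nose y,z [52.03 20.21] tail y,z [-50.19  44.18] th 13.20 x -0.28 t 9.52
F x,y,z holder 3.6389453773559466 -11.730746354598594 3.5442973151615247 Mx -3.16 w 0.13902429613212502
53,18,11.5 [4.3 0.2 3.6] [ 0.14 -1.7  -0.01]
53.7,16,10 [8.3 0.2 6.9] [ 0.14 -3.2  -0.01]
54.2,13,8.5 [12.1  0.2 11.4] [ 0.14 -4.7  -0.01]
54.4,11,7 [16.5  0.2 15.2] [ 0.14 -6.2  -0.01]
```

```bash
python3 -m creep '[[-1,2.1,0.1,1.8,0,-0.85,0],[-1,4.3,0.2,3.6,0.1,-1.7,0],[-1,6.3,0.2,5.2,0.1,-2.5,0],[-1,8.3,0.2,6.9,0.1,-3.2,0],[-1,8.3,0.2,6.9,0.1,-3.2,0]]'; python3 g.py 54.4,11,7 54.6,9,5.5 54.7,6,4
```

```text
time_s: 9.93
tcp_pos: [0.5621, 0.1682, 0.2384]
ee_rot: [[-0.33, -0.942, -0.059], [-0.928, 0.335, -0.163], [0.173, 0.002, -0.985]]
wrist_force: [-3.7, -12.0, 6.5]
gripper_width: 0.144
gripper_force: 30.0
nose y,z [53.18 16.34] tail y,z [-50.24  34.52] th 9.97 x -0.63 t 9.93
F x,y,z holder 0.5400620595906451 -12.503517143540254 6.474565724729042 Mx -3.32 w 0.14356317838348973
54.4,11,7 [ 8.  -0.3  8. ] [ 0.09 -2.97 -0.02]
54.6,9,5.5 [12.4 -0.3 11.6] [ 0.09 -4.47 -0.02]
54.7,6,4 [16.8 -0.3 16.4] [ 0.09 -5.97 -0.02]
```

```bash
python3 -m creep '[[-1,2.7,-0.3,2.7,0,-1,0],[-1,5.4,-0.5,5.4,0,-2,0],[-1,8,-0.6,8,0.1,-3,0],[-1,12.4,-0.6,11.6,0.1,-4.5,0],[-1,12.4,-0.6,11.6,0.1,-4.5,0]]'; python3 g.py 54.7,6,4 54.8,4,2.5 54.8,3,1
```

```text
time_s: 10.35
tcp_pos: [0.5573, 0.1543, 0.2281]
ee_rot: [[-0.334, -0.942, -0.033], [-0.938, 0.335, -0.089], [0.095, 0.002, -0.995]]
wrist_force: [-3.3, -12.2, 4.8]
gripper_width: 0.14
gripper_force: 30.0
nose y,z [54.38  8.09] tail y,z [-50.15  18.06] th 5.45 x -0.49 t 10.35
F x,y,z holder 0.9986922991981908 -12.636685183485739 4.810191817716903 Mx -3.33 w 0.14027175992641092
54.7,6,4 [ 4.4 -0.2  3.4] [ 0.1  -1.45 -0.04]
54.8,4,2.5 [ 9.2 -0.2  7. ] [ 0.09 -2.95 -0.04]
54.8,3,1 [14.2 -0.2  9.7] [ 0.09 -4.45 -0.04]
```

```bash
python3 -m creep '[[-1,2.2,-0.3,1.7,0,-0.7,0],[-1,4.4,-0.5,3.4,0.1,-1.45,0],[-1,6.8,-0.5,5.2,0.1,-2.2,0],[-1,9.2,-0.5,7,0.1,-2.95,0],[-1,9.2,-0.5,7,0.1,-2.95,0]]'; python3 g.py 54.8,3,1 54.5,2,0
python3 - <<'E'
from h import *
import g
c=cap('wrist');save('f.png',c[0]);P=cloud(c)-g.O
X,Y,Z=P@g.ex*1e3,P@g.ey*1e3,P[...,2]*1e3
m=(Z>36)&(Z<43)&(Y<-45)&(Y>-80)&(abs(X)<35)&(abs(X)>9)
print('fixed',m.sum(),np.percentile(X[m],[1,99]),np.percentile(Y[m],[1,50,99]))
m=(Z>43)&(Z<90)&(abs(X)<9)&(Y<-20)&(Y>-75)
for z0 in range(45,70,3):
    k=m&(abs(Z-z0)<1.5)
    if k.sum()>3: print(z0,k.sum(),np.percentile(Y[k],[2,50,98]),np.percentile(X[k],[2,98]))
k=m&(Y>-44)&(Y<-25)&(abs(X)<3); pf=np.polyfit(Y[k],Z[k],1); print('top slope deg',np.degrees(np.arctan(pf[0])),k.sum(),pf)
E
```

```text
time_s: 10.77
tcp_pos: [0.5545, 0.1452, 0.2217]
ee_rot: [[-0.334, -0.942, -0.015], [-0.941, 0.335, -0.042], [0.044, 0.001, -0.999]]
wrist_force: [-4.1, -10.3, 5.8]
gripper_width: 0.133
gripper_force: 30.0
nose y,z [54.97  3.58] tail y,z [-49.93   8.23] th 2.54 x 0.06 t 10.77
F x,y,z holder -0.41164636374005603 -11.125330725493953 5.758040951322353 Mx -3.45 w 0.13347912412972482
54.8,3,1 [5.4 0.2 2.1] [ 0.04 -1.54  0.01]
54.5,2,0 [9.  0.2 4.1] [ 0.04 -2.54  0.01]
fixed 1932 [-23.98  24.93] [-68.69 -61.21 -53.02]
45 7 [-50.13 -50.12 -49.89] [-5.05  5.06]
48 145 [-50.24 -47.94 -44.44] [-6.07  6.31]
51 119 [-50.01 -48.03 -42.47] [-6.03  6.23]
54 1162 [-45.75 -33.7  -20.61] [-5.46  5.71]
57 106 [-44.01 -30.46 -20.35] [-4.49  4.75]
top slope deg 0.3675213683345969 481 [ 0.01 54.89]
```

View pics/f.png

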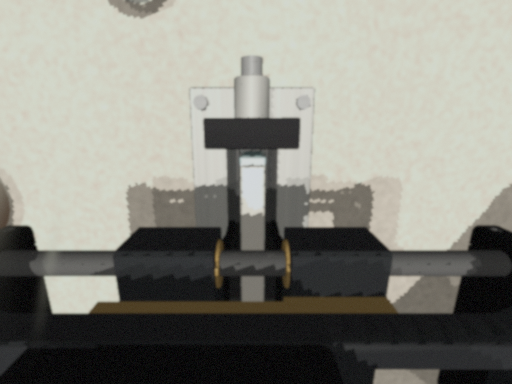

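The picture shows the tail dropped inside the fixed end: tail edge at (253,157), fixed end at rows 118 to 148. The top's slope hints that the cell may have pivoted slightly in the pads, so I'll compare with the earlier image in the tool frame.

```bash
cat > tilt.py <<'E'
from h import *
import g
np.set_printoptions(precision=2,suppress=True)
M=np.array(vision.camera_model('wrist')['mount'])
def tilt(c,n):
    W=c[2]@np.linalg.inv(M); L=(cloud(c)-W[:3,3])@W[:3,:3]*1000
    m=(abs(L[...,1]+.4)<4)&(L[...,0]>20)&(L[...,0]<46)&(L[...,2]>135)&(L[...,2]<158)
    x,z=L[m][:,0],L[m][:,2]
    for _ in range(3):
        p=np.polyfit(x,z,1);k=abs(z-np.polyval(p,x))<1.5;x,z=x[k],z[k]
    print(n,'top slope deg %.2f'%np.degrees(np.arctan(p[0])),'z at x=20,46',np.polyval(p,[20,46]),len(x))
if __name__=='__main__':
    for n in ['d','e']:
        z=np.load(n+'.npz');tilt([z[k] for k in ['p','d','T','f','cx','cy']],n)
    tilt(cap('wrist'),'now'); g.now()
E
python3 tilt.py
```

```text
d top slope deg 0.10 z at x=20,46 [146.83 146.88] 819
e top slope deg -0.03 z at x=20,46 [146.81 146.79] 825
now top slope deg 3.54 z at x=20,46 [147.68 149.29] 811
nose y,z [55.13  3.57] tail y,z [-49.76   8.29] th 2.57 x 0.07 t 10.87
F x,y,z holder -0.7086486735867594 -12.44467466399344 4.625752009856875 Mx -3.51 w 0.1438689541643069
```

```bash
python3 -m creep '[[-1,-1.1,0,0.9,0,0.5,0],[-1,-2.2,0,1.8,0,1,0],[-1,-3.3,0,2.6,0,1.4,0],[-1,-3.3,0,3.6,0,1.4,0],[-1,-3.3,0,4.3,0,1.4,0],[-1,-3.3,0,4.3,0,1.4,0]]'; python3 tilt.py | tail -3
```

```text
time_s: 11.37
tcp_pos: [0.5559, 0.1488, 0.2174]
ee_rot: [[-0.333, -0.943, -0.023], [-0.94, 0.334, -0.065], [0.068, -0.0, -0.998]]
wrist_force: [-3.9, -11.9, 4.4]
gripper_width: 0.142
gripper_force: 30.0
now top slope deg 3.88 z at x=20,46 [147.8  149.56] 815
nose y,z [56.08  1.46] tail y,z [-48.91   2.23] th 0.42 x 0.33 t 11.42
F x,y,z holder 0.8058738452894763 -11.866953501100763 4.684398519641354 Mx -3.16 w 0.1383621343132375
```

```bash
python3 -m creep '[[-1,0,0,0.5,0,0,0],[-1,0,0,1,0,0,0],[-1,0,0,1.5,0,0,0],[-1,0,0,1.5,0,0,0]]'; python3 tilt.py | tail -3
```

```text
time_s: 11.75
tcp_pos: [0.5559, 0.1487, 0.216]
ee_rot: [[-0.333, -0.943, -0.023], [-0.94, 0.334, -0.064], [0.068, -0.0, -0.998]]
wrist_force: [-4.9, -10.5, 5.2]
gripper_width: 0.147
gripper_force: 30.0
now top slope deg 3.43 z at x=20,46 [147.91 149.47] 813
nose y,z [56.02  0.03] tail y,z [-48.98   0.79] th 0.42 x 0.35 t 11.80
F x,y,z holder 0.815602086252504 -11.995867387935178 4.665037911055382 Mx -3.12 w 0.1386203561593996
```

```bash
python3 -m creep '[[-1,0,0,0.4,0,0,0],[-1,0,0,0.8,0,0,0],[-1,0.5,0,0.8,0,0,0],[-1,1,0,0.8,0,0,0],[-1,1.5,0,0.9,0,0,0],[-1,1.5,0,0.9,0,0,0]]'; python3 g.py
```

```text
time_s: 12.3
tcp_pos: [0.5555, 0.1475, 0.2155]
ee_rot: [[-0.333, -0.943, -0.022], [-0.94, 0.334, -0.064], [0.067, -0.001, -0.998]]
wrist_force: [-4.5, -10.2, 7.0]
gripper_width: 0.14
gripper_force: 30.0
nose y,z [54.97 -0.48] tail y,z [-50.03   0.18] th 0.36 x 0.49 t 12.30
F x,y,z holder -0.8240574424887996 -11.1663787262475 7.014350444982323 Mx -2.83 w 0.13987449188633208
```

```bash
python3 -m creep '[[-1,0.5,0,0,0,0,0],[-1,1,0,0.1,0,0,0],[-1,1.5,0,0.1,0,0,0],[-1,1.5,0,0.1,0,0,0]]'; python3 g.py
```

```text
time_s: 12.63
tcp_pos: [0.555, 0.1463, 0.2154]
ee_rot: [[-0.333, -0.943, -0.021], [-0.941, 0.334, -0.063], [0.067, -0.001, -0.998]]
wrist_force: [-5.0, -9.0, 5.6]
gripper_width: 0.14
gripper_force: 30.0
nose y,z [53.74 -0.47] tail y,z [-51.26   0.15] th 0.34 x 0.48 t 12.63
F x,y,z holder -1.7191688802791614 -10.15395021574328 5.609472869755226 Mx -2.70 w 0.14015847641542817
```

```bash
python3 -m creep '[[-1,0.5,0,0,0,0,0],[-1,1,0,0.1,0,0,0],[-1,1,0,0.1,0,0,0]]'; python3 g.py;  python3 -m creep '[[-1,0.5,0,0,0,0,0],[-1,1,0,0.1,0,0,0],[-1,1,0,0.1,0,0,0]]'; python3 g.py
```

```text
time_s: 12.88
tcp_pos: [0.5547, 0.1456, 0.2154]
ee_rot: [[-0.333, -0.943, -0.021], [-0.941, 0.334, -0.063], [0.066, -0.001, -0.998]]
wrist_force: [-4.1, -8.7, 5.9]
gripper_width: 0.141
gripper_force: 30.0
nose y,z [53.13 -0.46] tail y,z [-51.87   0.09] th 0.30 x 0.55 t 12.88
F x,y,z holder -0.9739962985896491 -9.589828516890785 5.900666046771019 Mx -2.46 w 0.1413847727215358
time_s: 13.13
tcp_pos: [0.5546, 0.1453, 0.2155]
ee_rot: [[-0.333, -0.943, -0.02], [-0.941, 0.333, -0.061], [0.065, -0.002, -0.998]]
wrist_force: [-3.7, -5.6, 4.4]
gripper_width: 0.14
gripper_force: 30.0
nose y,z [53.11 -0.36] tail y,z [-51.89   0.01] th 0.20 x 0.61 t 13.13
F x,y,z holder -1.6496658911458137 -6.545026816091299 4.426348882855677 Mx -1.79 w 0.14012926779412457
```

```bash
python3 -m creep '[[-1,0.5,0,0.1,0,0,0],[-1,1,0,0.1,0,0,0],[-1,1.5,0,0.1,0,0,0],[-1,1.5,0,0.1,0,0,0]]'; python3 g.py;  python3 -m creep '[[-1,0,0,0.5,0,0,0],[-1,0,0,1,0,0,0],[-1,0,0,1,0,0,0]]'; python3 tilt.py|tail -3
```

```text
time_s: 13.47
tcp_pos: [0.5543, 0.1449, 0.2155]
ee_rot: [[-0.333, -0.943, -0.018], [-0.941, 0.333, -0.06], [0.062, -0.003, -0.998]]
wrist_force: [-5.0, -1.8, 4.5]
gripper_width: 0.139
gripper_force: 30.0
nose y,z [53.14 -0.22] tail y,z [-51.86  -0.11] th 0.06 x 0.62 t 13.47
F x,y,z holder -4.067983006014127 -3.3600921596790183 4.492092162098824 Mx -0.77 w 0.13874387230222252
time_s: 13.72
tcp_pos: [0.5543, 0.145, 0.2154]
ee_rot: [[-0.332, -0.943, -0.018], [-0.941, 0.333, -0.06], [0.062, -0.003, -0.998]]
wrist_force: [-7.0, -1.8, 9.5]
gripper_width: 0.139
gripper_force: 30.0
now top slope deg 3.43 z at x=20,46 [147.74 149.3 ] 819
nose y,z [53.11 -0.29] tail y,z [-51.89  -0.14] th 0.08 x 0.67 t 13.77
F x,y,z holder -6.3440060785508505 -3.439150077813353 9.317220745433456 Mx -1.08 w 0.14444556581524762
```

```bash
python3 -m creep '[[-1,0,0.5,0,0,0,0],[-1,0,1,0,0,0,0],[-1,0,1,0,0,0,0]]'; python3 g.py
```

```text
time_s: 14.02
tcp_pos: [0.5539, 0.145, 0.2155]
ee_rot: [[-0.332, -0.943, -0.016], [-0.941, 0.332, -0.06], [0.062, -0.005, -0.998]]
wrist_force: [-3.6, -3.7, 7.9]
gripper_width: 0.141
gripper_force: 30.0
nose y,z [53.16 -0.25] tail y,z [-51.84  -0.16] th 0.05 x 0.65 t 14.02
F x,y,z holder -2.196110971842792 -4.672486308299862 7.871969501520191 Mx -1.34 w 0.14091253264035986
```

```bash
python3 -m creep '[[-1,0.3,0.5,0.7,0,0,0],[-1,0.6,0.5,1.4,0,0,0],[-1,0.6,0.5,2,0,0,0],[-1,0.6,0.5,2,0,0,0]]'; python3 g.py
python3 - <<'E'
from h import *
import g
c=cap('wrist');P=cloud(c)-g.O
X,Y,Z=P@g.ex*1e3,P@g.ey*1e3,P[...,2]*1e3
m=(Y<-54)&(Y>-67)&(abs(X)<20)&(Z>30)&(Z<50);print('fixed top',np.median(Z[m]),m.sum())
for y in (-44,-40,-35,-30,-25,-20):
    m=(abs(Y-y)<2)&(abs(X-.6)<4)&(Z>40)&(Z<65);print(y,np.median(Z[m]),m.sum())
m=(Z>36)&(Z<43)&(Y<-45)&(Y>-80)&(abs(X)<35)&(abs(X)>9);print('face',np.percentile(Y[m],[98,99]),np.percentile(X[m],[1,99]))
m=(Z>41.5)&(Z<44.5)&(abs(X)<7)&(Y<-35);print('tail',np.percentile(Y[m],[2,10,50]),np.percentile(X[m],[2,98]),m.sum())
E
```

```text
time_s: 14.35
tcp_pos: [0.5536, 0.145, 0.2154]
ee_rot: [[-0.331, -0.943, -0.014], [-0.942, 0.332, -0.059], [0.061, -0.006, -0.998]]
wrist_force: [-6.9, -2.0, 16.9]
gripper_width: 0.142
gripper_force: 30.0
nose y,z [53.2  -0.25] tail y,z [-51.8   -0.27] th -0.01 x 0.67 t 14.35
F x,y,z holder -5.841765594935382 -4.206876636528096 16.880488984798404 Mx -1.57 w 0.14208081410295034
fixed top 39.1632219638605 2139
-44 49.29363361720944 133
-40 49.20338249019389 133
-35 49.28414463678038 130
-30 49.16783049419267 129
-25 49.22428012177225 123
-20 49.257119929773566 126
face [-53.47 -53.06] [-24.    25.03]
tail [-53.34 -52.97 -50.99] [-5.6   6.75] 192
```

```bash
python3 -m creep '[[-1,0.6,0.3,-0.4,0,0,0],[-1,1.2,0.6,-0.8,0,0,0],[-1,1.4,0.8,-1.2,0,0,0],[-1,1.4,0.8,-1.2,0,0,0]]'; python3 g.py
```

```text
time_s: 14.73
tcp_pos: [0.5531, 0.1445, 0.2155]
ee_rot: [[-0.331, -0.943, -0.012], [-0.942, 0.332, -0.057], [0.058, -0.008, -0.998]]
wrist_force: [-1.9, 0.0, 7.9]
gripper_width: 0.139
gripper_force: 30.0
nose y,z [53.22 -0.04] tail y,z [-51.78  -0.37] th -0.18 x 0.68 t 14.73
F x,y,z holder -1.808471414374983 -0.6176752206272841 7.91448848564627 Mx -0.57 w 0.13900878998930408
```

```bash
python3 -m creep '[[-0.7,0,0,0,0,0,0],[-0.6,0,0,0,0,0,0],[-0.5,0,0,0,0,0,0],[-0.5,0,0,0,0,0,0],[-0.5,0,0,0,0,0,0]]'; python3 g.py
cat > chk.py <<'E'
from h import *
import g
for n in ['wrist']:
    c=cap(n);P=cloud(c)-g.O
    X,Y,Z=P@g.ex*1e3,P@g.ey*1e3,P[...,2]*1e3
    m=(Y<-54)&(Y>-67)&(abs(X)<20)&(Z>30)&(Z<50);print('fixed top',np.median(Z[m]),m.sum())
    for y in range(-44,48,8):
        m=(abs(Y-y)<2)&(abs(X-.6)<4)&(Z>40)&(Z<65)
        if m.sum()>5: print(y,np.median(Z[m]).round(2),m.sum(),end='; ')
    for a,b in((-5,-2),(3,6)):
        m=(X>a)&(X<b)&(Y>-44)&(Y<-20)&(Z>40)&(Z<65);print('roll',np.median(Z[m]))
    m=(Z>36)&(Z<43)&(Y<-45)&(Y>-80)&(abs(X)<35)&(abs(X)>9);print('face',np.percentile(Y[m],[98,99]))
    m=(Z>41.5)&(Z<44.5)&(abs(X)<7)&(Y<-35);print('tail',np.percentile(Y[m],[2,10,50]),m.sum())
    m=(Z>27)&(Z<34)&(Y>35)&(Y<75)&(abs(X)>9)&(abs(X)<30);print('carriage y',np.percentile(Y[m],[2,50,98]) if m.sum()>5 else None)
save('z.png',c[0])
E
python3 chk.py
```

```text
time_s: 15.15
tcp_pos: [0.5527, 0.1444, 0.2134]
ee_rot: [[-0.332, -0.943, -0.014], [-0.941, 0.332, -0.057], [0.058, -0.006, -0.998]]
wrist_force: [0.4, 0.9, 0.4]
gripper_width: 0.243
gripper_force: 0.2
nose y,z [52.9  -2.11] tail y,z [-52.1   -2.38] th -0.15 x 0.05 t 15.15
F x,y,z holder 0.06661457167558421 0.9775562107110185 0.405421339619656 Mx 0.10 w 0.2427825943044378
fixed top 39.179305570793616 2183
-44 49.31 142; -36 49.23 140; -28 49.12 134; -20 49.26 132; -12 49.23 121; 12 49.21 107; 20 49.34 75; roll 49.17509054590256
roll 49.25272154857241
face [-53.09 -53.04]
tail [-53.34 -53.   -51.15] 181
carriage y None
```

```bash
python3 -m creep '[[-0.4,0,0,-3,0,0,0],[-0.3,0,0,-12,0,0,0],[-0.2,0,0,-35,0,0,0],[-0.1,0,0,-70,0,0,0],[-0.1,-25,0,-100,0,-2,0],[-0.1,-60,0,-130,0,-3.2,0],[-0.1,-90,0,-150,0,-3.2,0],[-0.1,-90,0,-150,0,-3.2,0]]'; python3 chk.py
```

```text
time_s: 15.87
tcp_pos: [0.5869, 0.2422, 0.3648]
ee_rot: [[-0.328, -0.944, 0.018], [-0.945, 0.328, 0.002], [-0.008, -0.016, -1.0]]
wrist_force: [1.3, -0.7, -0.2]
gripper_width: 0.445
gripper_force: 0.0
fixed top 39.043680918848366 197
-44 49.39 47; -36 49.07 44; -28 49.13 47; -20 49.11 43; -12 48.92 44; -4 49.15 45; 4 49.08 38; 12 49.09 39; 20 48.94 40; 28 49.26 40; 36 49.42 40; 44 49.21 32; roll 49.19448853436938
roll 49.13407017978748
face [-52.37 -52.3 ]
tail [-52.96 -52.66 -51.28] 44
carriage y [52.5  57.92 63.94]
```

View pics/z.png

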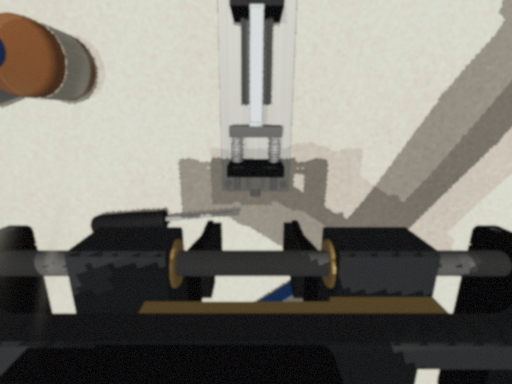

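The picture shows the cell at (257,65) flat between the rails. Its tail is against the fixed end at (257,8) and the carriage at (255,130) bears on its nose. The carriage face is at 52.5 mm, so it stands at 0.010. The robot is clear, so I'm handing in.

```bash
python3 -c "
from station import r
print(r.finish_job())"
```

```text
the job is handed in; nothing more can be done
None
```

The long cell is loaded and the job handed in: it sits flat on the channel floor, tail home against the fixed end, with the carriage bearing on its nose at about 10 mm; it pivoted about 3.5° in the finger pads during the swing, which I corrected before pressing it down and letting go.

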